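# Level the sprung trolley board with its foot knob, and keep it pressed

### The job

The board has to be levelled before a trolley run. Lay the spirit level flat along the bare part of the board, let go of it, then grip the brass foot knob at the board's end and turn it until the bubble rests between the two lines with the board pressed fully down on its foot; the spring lifts the board when nobody presses. Finish while still holding the knob and pressing the board down, with the level untouched and the other apparatus left where it is.

Things in the scene. Friction and masses are not known exactly. Their poses are not given: they have to be found in the camera images.
- board_rest (a point): Point on top of the levelling board, a pale wooden board 400 x 90 mm, 15 mm thick, over a dark iron base fixed to the bench. On the board's long centre line, 70 mm from its middle, away from the knob; the bare part is the 240 mm around it. Axes turn with the board: y along it towards the knob, x across, z up out of the top face. With the board level this face is 75 mm above the bench.
- pivot (a point): Middle of the level axle (along this frame's x, fixed, 50 mm above the bench) on which the board rocks, under the board's middle, 25 mm below its top face. Fixed to the iron base (400 x 100 x 12 mm, pivot cheeks up to 58 mm at x = +-54 mm). y points along the base towards the knob. At the start the knob end is too high: by 0.03 to 0.08 rad with the board pressed down.
- knob_grip (a point): Round brass foot knob on the board's centre line, 220 mm along y from board_rest: 44 mm diameter, 30 mm tall, underside 12 mm above the board (neck 24 mm). Origin on its axis, 29 mm above the board, 13 mm below the knob's top. Clockwise from above lowers this end by 0.06 rad of tilt (9 mm) per rad of turn, anticlockwise raises it; it stays where left and takes about 0.15 N m.
- cradle (a joint): How far the spring holds the board up off its foot, as an angle: 0.03 rad (4.5 mm at the knob) when nobody presses, 0 when the board is pressed fully down. It takes about 4 to 5 N down on the knob to start and 6 N to press it fully down. This angle adds to the tilt set by the foot, knob end up.
- level: Spirit level lying on the bench: aluminium bar 150 mm long (its x), 24 mm wide (its y), 22 mm high, with 36 mm high blocks at both ends (35 mm long each) and between them on top a green glass tube with two black lines (its top 34 mm above the underside); about 0.25 kg. Origin: centre of its underside, z up. Can be gripped across its width at the middle.
- bubble (a joint): Where the pale bubble (18 mm long) is in the level's glass tube, as an angle: 0.5 m along the tube per rad, positive towards the level's own +x end. 0 is the middle; it reads the tilt of the level (x end up is positive), at most 0.06 rad (30 mm), after about 0.5 s of settling. The lines are 15.6 mm either side of the middle: the bubble lies between them within 0.0133 rad (6.6 mm) of 0.
- mass_big: Black iron hooked mass, 54 mm diameter, 90 mm tall with hook; origin under its centre. Leave alone.
- mass_small: Black iron hooked mass, 42 mm diameter, 77 mm tall with hook; origin under its centre. Leave alone.
- pulley_block: Brass pulley block, 50 x 31 x 87 mm; origin under its centre. Leave alone.
- trolley_wheel: Chrome trolley wheel lying flat, 56 mm diameter, 22 mm high; origin under its centre. Leave alone.
- spool: White ceramic spool standing, 42 mm diameter, 40 mm high; origin under its centre. Leave alone.
- knob: The brass foot knob as a whole; origin on its axis, in the board's top face.
Mind the look-alikes: they are no part of the job. Leave any blue, brown or orange look-alike of the level alone.

How it is judged:
On the way:
1. the spirit level lies flat along the bare part of the board, let go (x of level in the frame of board_rest between -0.04 and 0.04 m and y of level in the frame of board_rest between -0.1 and 0.12 m and z of level in the frame of board_rest between -0.004 and 0.004 m and angle between the z axis of level and the z axis of board_rest, either way round below 0.03 rad and angle between the x axis of level and the y axis of board_rest, either way round below 0.2 rad and contact force between the arm and level below 0.1 N), for 0.2 s.
At the end, for the whole second after the job is handed in: Level flat on the board, along it within 0.2 rad, middle within 40 mm of the centre line and -100 to 120 mm along y from board_rest, untouched; bubble within 6.6 mm of the middle; board within 0.006 rad of fully pressed; fingers on the knob with over 2 N (all of step 1 and value of joint bubble between -0.0133 and 0.0133 rad and value of joint cradle below 0.006 rad and contact force between the fingers and knob above 2 N); the arm keeps its last pose, push and grip.
It fails at once if other apparatus moved by more than 30 mm (distance of any of mass_big, mass_small, pulley_block, trolley_wheel, spool from where it was at the start of the episode above 0.03 m).
It also fails if it takes over 54 s, if anything falls off the work surface, if the arm or the gripper's body presses on something with over 40 N, if the wrist force passes 120 N, or if a joint passes its speed limit or range.

### The arm

A 7-joint arm with a two-finger parallel gripper is mounted at the origin on the work surface. World frame = base frame: x ahead of the robot, y to its left, z up, the work surface at z = 0. Lengths are in m, angles in rad, forces in N, time in s.
With the tool pointing down it reaches from about 0.4 to 0.75 m from the base axis. Payload 19.5 kg.
Tool frame: the origin (TCP) lies midway between the tips of the shut fingers; the grasp point (between the pads) lies 19 mm behind it; z points along the fingers, y is the line along which they close (so a half turn about z gives the same grasp; the last joint's range is limited). The gripper opens to 85 mm and grips with 20 to 120 N. Pads are 22 mm wide; open, the fingers measure 114 mm over their backs; the gripper's body (76 mm by 85 mm) begins 54 mm behind the grasp point. The pads swing forward as they close: fully open they stand 13 mm farther back than shut.
Start: joints at [1.193, 0.707, -0.028, 1.485, 0.022, 0.951, -0.075], TCP at [0.189, -0.543, 0.231] pointing down, gripper open.
Joint ranges: [-2.71, 2.71], [-0.32, 2.16], [-1.57, 1.52], [0, 2.45], [-1.46, 4.6], [0, 2.02], [-2.83, 2.83]. Speed limits (rad/s): [1.89, 1.89, 2.57, 2.57, 3.01, 3.01, 3.01].

### API

Orientations are given as [roll, pitch, yaw] about the fixed x, y, z axes, in that order (R = Rz(yaw) Ry(pitch) Rx(roll)).
In Python, from cell import readout, imaging, job gives the robot as it stands.
- The arm moves only by the tool servo_tool, never from a script. Its argument "motion" is a list that holds one entry, the list of rows, each a list of 6 numbers: the shift along the tool's x, y, z normalised to -1 to 1, where 1 is 0.12 m, then the turn, a rotation vector about the tool's x, y, z normalised to -1 to 1, where 1 is 60 degrees. A call has 1 to 12 rows; each row shifts and turns the commanded pose from where the row before left it, along the tool's axes as they then stand; what a row does not reach is not made up. A row lasts 1/8 s, in which the tool goes at most 62.5 mm and 10.7 degrees, less where a joint would pass 70% of its speed; a pose out of reach is approached as far as the arm can. A call with a number of a shift or a turn outside -1 to 1 is refused whole. A call with a gripper value outside its range is refused whole. "grip" is the closure, from -1 (fully open) to 1 (shut), set as the call begins (left out, the last holds). The fingers move at their own pace and stop on an object; "newtons" is the grip in N (left out, the last holds). Time passes only in rows, so rows that do not move let the fingers close. It gives the time, the measured TCP pose, the force, the opening and the grip force at its end, in the units of the state.
- readout.read_state(): the state, without advancing time (a new reading comes with each control period).
- imaging.capture(name): name is "scene" or "top"; returns the picture (384x512x3 uint8, red, green, blue); there is no depth.
- imaging.camera_info(name): a dict with "vfov" (degrees; the focal length in pixels is half the picture's height over the tangent of half this angle, whatever the lens; pixels are square), "cx", "cy" (the principal point, pixels), "extrinsics" (4x4, takes a point from world to camera coordinates). Camera axes: x right, y up, looking along -z (the intrinsics and any distortion apply to the point x, -y, -z); pixel columns grow to the right and rows downward; lengths in m; the calibration is good to about 2 mm. A picture is of the moment at which its call begins. camera_info takes no time and is no camera call.
- job.job_done(): hands the job in; it is judged then, once.
The state is a dict: "time": time; "joint_pos": joint angles; "dq": joint speeds; "joint_torque": joint torques, N m; "tcp_pos": TCP position; "ee_rot": TCP orientation; "wrist_force": force on the tool from outside, world axes, zero at the start; "ft_torque": the same for the moment, N m; "opening": finger opening in m; "gripper_force": force on a finger pad.
Only numpy, scipy, OpenCV 4.12 (cv2) and the standard library are available. Lean on these libraries where they do the work, as an engineer would, in place of code of your own. Each camera call takes 0.05 s, during which the arm holds its last target. There are 200 camera calls.

## Working session

There is one attempt and no reset: what is moved stays moved. The work goes in short steps, Python scripts to look and compute and a tool call to move; the robot and the scene stay as the last step left them, time stands still between calls to the robot, and variables do not carry over. Pictures are saved under pics/ and viewed, at most 10 in all, crops included, and the job is handed in when it is done.

Besides the shell and the picture viewer there is one more tool, called after ">>>" by a JSON object that holds its "api" and its "payload". servo_tool: Moves the arm, as the interface text tells. Its arguments: {"type":"object","properties":{"motion":{"type":"array"},"grip":{"type":"number"},"newtons":{"type":"number"}},"required":["motion"]}

```bash
mkdir -p pics; ls; python3 - <<'E'
from cell import readout, imaging
import cv2,json,numpy as np
for n in("scene","top"):
    im=imaging.capture(n); cv2.imwrite(f"pics/{n}0.png",im[:,:,::-1])
    print(n,imaging.camera_info(n))
print(readout.read_state())
E
```

```text
pics
scene {'vfov': 50.23785766457527, 'cx': 252.4154154446411, 'cy': 193.2327370970669, 'extrinsics': array([[ 0.27650265,  0.96096132, -0.00998092, -0.05336155],
       [-0.6385197 ,  0.19146686,  0.74540797,  0.46278032],
       [ 0.71821924, -0.19973426,  0.66653383, -1.47965549],
       [ 0.        ,  0.        ,  0.        ,  1.        ]])}
top {'vfov': 55.42276091768846, 'cx': 258.6981272933536, 'cy': 190.74932928230336, 'extrinsics': array([[-0.02095248, -0.9997766 , -0.00278156, -0.09879356],
       [ 0.97672809, -0.02106329,  0.21344455, -0.4728535 ],
       [-0.21345546,  0.00175536,  0.97695122, -0.76558169],
       [ 0.        ,  0.        ,  0.        ,  1.        ]])}
{'time': 0.1, 'joint_pos': array([ 1.19331575,  0.70697045, -0.02765379,  1.48494029,  0.02202817,
        0.95093074, -0.07550125]), 'dq': array([ 0.00134197, -0.00212511, -0.00066952, -0.00178691, -0.00015197,
       -0.0015812 , -0.00045025]), 'joint_torque': array([ 3.18795363e-03, -8.84281969e+01,  1.23716734e+00, -2.36452907e+01,
        1.70693285e-02,  5.07285702e-03,  3.78093341e-05]), 'tcp_pos': array([ 0.18939859, -0.54266135,  0.23091709]), 'ee_rot': array([-3.14064747e+00,  2.80232915e-05,  3.35822769e-01]), 'wrist_force': array([-0.17366307, -0.12008402,  0.21137401]), 'ft_torque': array([-0.00757511, -0.02200036,  0.00354187]), 'gripper_force': 0.0, 'opening': 0.08543643755782776}
```

View pics/scene0.png

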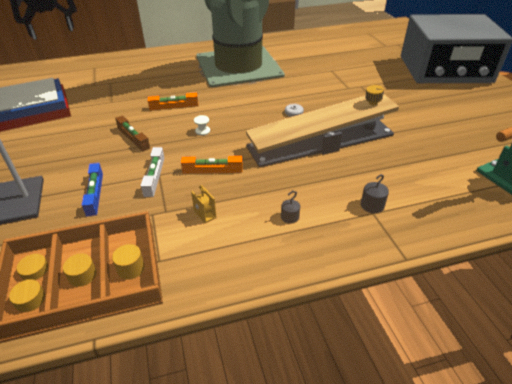

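View pics/top0.png

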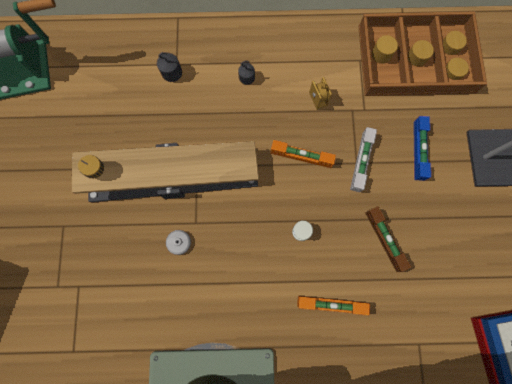

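The white/silver level is at scene (152,171), top (364,160). Its look-alikes are orange (303,154) and (334,306), brown (389,240) and blue (423,148), all in top pixels. The knob is at top (91,166). I'll calibrate the geometry next.

```bash
cat > h.py <<'E'
import numpy as np
from cell import imaging, readout
def K(n):
    c=imaging.camera_info(n); f=192/np.tan(np.radians(c['vfov'])/2); return f,c['cx'],c['cy'],c['extrinsics']
def proj(n,p):
    f,cx,cy,E=K(n); q=E[:3,:3]@np.array(p)+E[:3,3]; return np.round([cx+f*q[0]/-q[2],cy-f*q[1]/-q[2]],1)
def at(n,u,v,z):
    f,cx,cy,E=K(n); R=E[:3,:3]; o=-R.T@E[:3,3]; d=R.T@np.array([(u-cx)/f,-(v-cy)/f,-1.]); return np.round(o+d*(z-o[2])/d[2],4)
def tri(a,b):
    A=[];B=[]
    for n,(u,v) in(("scene",a),("top",b)):
        f,cx,cy,E=K(n); R=E[:3,:3]; o=-R.T@E[:3,3]; d=R.T@np.array([(u-cx)/f,-(v-cy)/f,-1.]); d/=np.linalg.norm(d)
        P=np.eye(3)-np.outer(d,d); A.append(P);B.append(P@o)
    x=np.linalg.lstsq(np.vstack(A),np.hstack(B),rcond=None)[0]; return np.round(x,4)
E
python3 - <<'E'
from h import *
import cv2
for n in("scene","top"):
    print(n,'base',proj(n,[0,0,0]),'tcp',proj(n,[.189,-.543,.231]))
print('level',at("top",364,160,.036),tri((152,171),(364,160)))
print('ends',at("top",371,130,.036),at("top",358,189,.036))
print('knob',tri((375,92),(91,163)))
print('spool',tri((202,125),(303,231)),'mass',at("top",170,73,.0))
for n,b in(("scene",(130,130,200,210)),("top",(335,115,395,205))):
    im=cv2.imread(f"pics/{n}0.png"); 
    c=im[b[1]:b[3],b[0]:b[2]]; cv2.imwrite(f"pics/c_{n}.png",cv2.resize(c,None,fx=6,fy=6,interpolation=cv2.INTER_CUBIC))
a=cv2.imread("pics/c_scene.png");b=cv2.imread("pics/c_top.png")
t=cv2.imread("pics/top0.png")[125:215,55:275]; t=cv2.resize(t,None,fx=3.5,fy=3.5)
b=cv2.resize(b,(200,300));a=cv2.resize(a,(260,300));o=np.zeros((620,780,3),np.uint8);o[:300,:260]=a;o[:300,280:480]=b;o[300:300+t.shape[0],:t.shape[1]]=t[:,:780];cv2.imwrite("pics/crop.png",o[:600])
E
```

```text
scene base [237.6  65.1] tcp [53.5 37.9]
top base [211.5 416.5] tcp [535.1 333.8]
level [ 0.5415 -0.3542  0.036 ] [ 0.5481 -0.3596  0.0144]
ends [ 0.6149 -0.3768  0.036 ] [ 0.4731 -0.3349  0.036 ]
knob [0.5224 0.2394 0.1202]
spool [ 0.3827 -0.2049  0.0173] mass [0.7949 0.1115 0.    ]
```

View pics/crop.png

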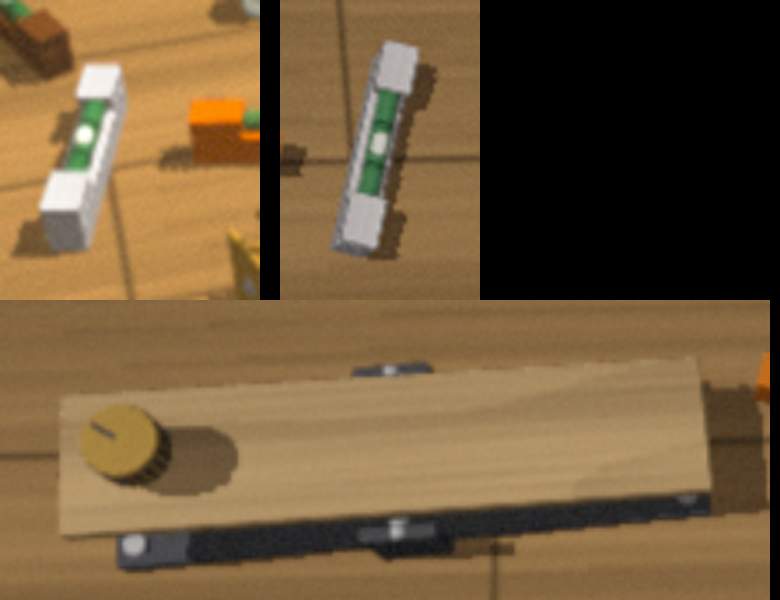

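The crop confirms the silver/white level with the green tube (top end centres (371,128) and (359,189)). The board's top-face corners are near (73,153), (254,142), (258,179) and (73,191). I'll fit the board pose next.

```bash
cat >> h.py <<'E'
from scipy.optimize import least_squares
def board(p,q):
    px,py,yaw,t=p; x,y,z=q  # q in board frame: origin pivot, x across, y towards knob, z up from pivot (top=.025)
    y,z=y*np.cos(t)-z*np.sin(t), y*np.sin(t)+z*np.cos(t)
    return np.array([px+x*np.cos(yaw)-y*np.sin(yaw),py+x*np.sin(yaw)+y*np.cos(yaw),.05+z])
E
python3 - <<'E'
from h import *
obs=[((.045,.2,.025),(72.7,152.7)),((.045,-.2,.025),(254.1,141.6)),((-.045,-.2,.025),(257.9,178.7)),((-.045,.2,.025),(72.7,190.7)),((0,.15,.067),(89.3,165))]
sc=[((0,.15,.067),(375,90))]
def res(p): return np.hstack([proj("top",board(p,q))-np.array(u) for q,u in obs]+[proj("scene",board(p,q))-np.array(u) for q,u in sc])
def pr(n,P): return proj(n,P)
r=least_squares(res,[.52,.1,0.05,.08],diff_step=1e-3)
print(r.x,r.fun.round(1))
p=r.x
print('rest',board(p,(0,-.07,.025)),'knobgrip',board(p,(0,.15,.054)))
print([list(proj("scene",board(p,q))) for q,_ in obs])
a,b=at("top",371.2,128.4,.036),at("top",359,189,.036); print(a,b,(a+b)/2,np.linalg.norm(a-b),np.degrees(np.arctan2(*(a-b)[1::-1])))
E
```

```text
[0.52580645 0.09504884 0.05146939 0.08      ] [-0.1 -2.3  1.3  1.1  0.4  2.2 -1.6  0.  -0.7 -1.5 -0.6 -1.5]
rest [0.52949899 0.0233699  0.06932601] knobgrip [0.51833615 0.24006141 0.1158145 ]
[[np.float64(398.6), np.float64(106.0)], [np.float64(255.3), np.float64(145.9)], [np.float64(243.9), np.float64(127.0)], [np.float64(379.9), np.float64(90.6)], [np.float64(374.4), np.float64(88.5)]]
[ 0.6189 -0.3776  0.036 ] [ 0.4731 -0.3372  0.036 ] [ 0.546  -0.3574  0.036 ] 0.1512937540019415 -15.487622039359444
```

```bash
sed -i 's/return np.round(\[cx+f\*q\[0\]\/-q\[2\],cy-f\*q\[1\]\/-q\[2\]\],1)/return np.array([cx+f*q[0]\/-q[2],cy-f*q[1]\/-q[2]])/' h.py
cat >> h.py <<'E'
from scipy.spatial.transform import Rotation as Ro
def plan(p,rpy,n):
    s=readout.read_state(); R0=Ro.from_euler('xyz',s['ee_rot']); R1=Ro.from_euler('xyz',rpy); d=(np.array(p)-s['tcp_pos'])/n/.12
    w=(R0.inv()*R1).as_rotvec(); rows=[]
    for i in range(n):
        R=R0*Ro.from_rotvec(w*i/n); rows.append([round(float(v),3) for v in [*R.inv().apply(d),*(w/n/np.radians(60))]])
    print('max',np.abs(rows).max(0)); print(rows)
E
python3 - <<'E'
from h import *
obs=[((.045,.2,.025),(72.7,152.7)),((.045,-.2,.025),(254.1,141.6)),((-.045,-.2,.025),(257.9,178.7)),((-.045,.2,.025),(72.7,190.7)),((0,.15,.067),(89.3,165))]
sc=[((0,.15,.067),(375,90)),((.045,.2,.025),(398,105)),((.045,-.2,.025),(257,148))]
def res(p): return np.hstack([proj("top",board(p,q))-np.array(u) for q,u in obs]+[proj("scene",board(p,q))-np.array(u) for q,u in sc])
r=least_squares(res,[.52,.1,0.05,.08]); p=r.x
print(p,r.fun.round(1)); print('rest',board(p,(0,-.07,.025)),'lvl',board(p,(0,-.10,.025)),'knobgrip',board(p,(0,.15,.054)))
plan([.546,-.357,.12],[np.pi,0,-.270],10)
E
```

```text
[0.52703309 0.09502809 0.07108229 0.0771875 ] [-0.4 -1.   0.8 -1.1  0.6 -0.1 -1.1  1.2 -0.7 -0.7 -1.  -1.7  0.2  0.7
 -0.7 -1.2]
rest [0.53212677 0.02348986 0.0695278 ] lvl [ 0.5342511  -0.00634529  0.06721447] knobgrip [0.51670718 0.24005033 0.11540585]
max [0.332 0.213 0.092 0.    0.    0.058]
[[0.332, -0.048, 0.092, -0.0, 0.0, 0.058], [0.328, -0.068, 0.092, -0.0, 0.0, 0.058], [0.323, -0.088, 0.092, -0.0, 0.0, 0.058], [0.317, -0.107, 0.092, -0.0, 0.0, 0.058], [0.31, -0.126, 0.092, -0.0, 0.0, 0.058], [0.302, -0.145, 0.092, -0.0, 0.0, 0.058], [0.293, -0.163, 0.092, -0.0, 0.0, 0.058], [0.282, -0.18, 0.092, -0.0, 0.0, 0.058], [0.271, -0.197, 0.092, -0.0, 0.0, 0.058], [0.259, -0.213, 0.092, -0.0, 0.0, 0.058]]
```

>>> {"api": "servo_tool", "payload": {"motion": [[[0.332, -0.048, 0.092, 0, 0, 0.058], [0.328, -0.068, 0.092, 0, 0, 0.058], [0.323, -0.088, 0.092, 0, 0, 0.058], [0.317, -0.107, 0.092, 0, 0, 0.058], [0.31, -0.126, 0.092, 0, 0, 0.058], [0.302, -0.145, 0.092, 0, 0, 0.058], [0.293, -0.163, 0.092, 0, 0, 0.058], [0.282, -0.18, 0.092, 0, 0, 0.058], [0.271, -0.197, 0.092, 0, 0, 0.058], [0.259, -0.213, 0.092, 0, 0, 0.058], [0, 0, 0, 0, 0, 0]]], "grip": -0.2, "newtons": 40}}

```text
time: 1.48
tcp_pos: [0.5482, -0.3547, 0.1192]
ee_rot: [-3.14, 0.001, -0.268]
wrist_force: [-0.7, -0.0, 0.5]
opening: 0.051
gripper_force: 0.0
```

```bash
python3 - <<'E'
from h import *
import cv2
plan([.546,-.357,.004],[np.pi,0,-.270],4)
o=np.zeros((400,800,3),np.uint8)
for i,(n,(x,y)) in enumerate((("scene",(100,100)),("top",(310,100)))):
    im=imaging.capture(n)[:,:,::-1]; o[:,i*400:i*400+400]=cv2.resize(im[y:y+100,x:x+100],(400,400))
cv2.imwrite("pics/above.png",o)
E
```

```text
max [0.003 0.006 0.24  0.    0.    0.   ]
[[-0.003, 0.006, 0.24, -0.0, 0.0, 0.0], [-0.003, 0.006, 0.24, -0.0, 0.0, 0.0], [-0.003, 0.006, 0.24, -0.0, 0.0, 0.0], [-0.003, 0.006, 0.24, -0.0, 0.0, 0.0]]
```

View pics/above.png

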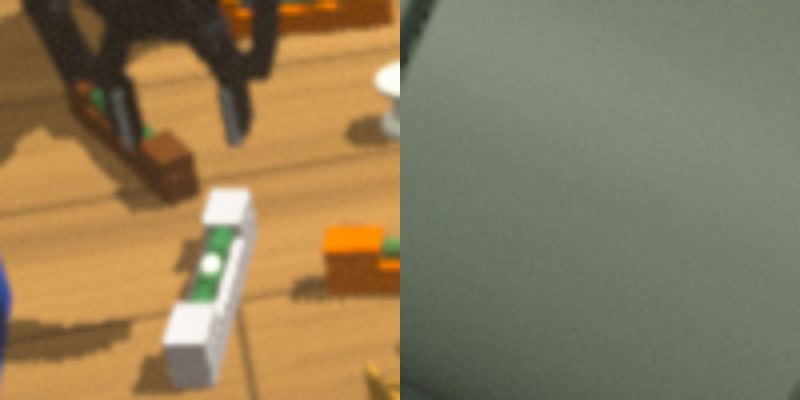

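The fingers stand above and behind the level in scene, tips near (132,136) and (158,135), bubble at (152.5,166). The arm hides the top view. I'll cross-check with projections.

```bash
python3 - <<'E'
from h import *
print(proj("scene",[.5482,-.3547,.127]), at("scene",152.5,166,.034),at("scene",*(100+230/4,100+205/4-4),.036),at("scene",100+208/4,100+170/4,.036))
E
```

```text
[145.06288886 131.83386376] [ 0.5553 -0.3546  0.034 ] [ 0.4833 -0.3344  0.036 ] [ 0.4579 -0.3457  0.036 ]
```

>>> {"api": "servo_tool", "payload": {"motion": [[[-0.005, 0.01, 0.15, 0, 0, 0], [-0.005, 0.01, 0.15, 0, 0, 0], [0, 0, 0.1, 0, 0, 0], [0, 0, 0, 0, 0, 0]]]}}

```text
time: 2.08
tcp_pos: [0.5438, -0.3594, 0.0717]
ee_rot: [-3.141, 0.002, -0.272]
wrist_force: [1.1, -0.1, -0.1]
opening: 0.0512
gripper_force: 0.0
```

>>> {"api": "servo_tool", "payload": {"motion": [[[0.015, -0.005, 0.19, 0, 0, 0], [0.015, -0.005, 0.19, 0, 0, 0], [0, 0, 0.17, 0, 0, 0], [0, 0, 0, 0, 0, 0]]]}}

```text
time: 2.58
tcp_pos: [0.5473, -0.3589, 0.005]
ee_rot: [-3.141, 0.003, -0.272]
wrist_force: [0.4, -0.1, 0.9]
opening: 0.0513
gripper_force: 0.0
```

>>> {"api": "servo_tool", "payload": {"motion": [[[0, 0, 0, 0, 0, 0], [0, 0, 0, 0, 0, 0], [0, 0, 0, 0, 0, 0], [0, 0, 0, 0, 0, 0], [0, 0, 0, 0, 0, 0], [0, 0, 0, 0, 0, 0]]], "grip": 1, "newtons": 50}}

```text
time: 3.32
tcp_pos: [0.5486, -0.3596, 0.0079]
ee_rot: [3.141, -0.001, -0.272]
wrist_force: [-1.5, 1.0, 6.9]
opening: 0.023
gripper_force: 50.3
```

>>> {"api": "servo_tool", "payload": {"motion": [[[0, 0, -0.1, 0, 0, 0], [0, 0, -0.3, 0, 0, 0], [0, 0, -0.4, 0, 0, 0], [0, 0, -0.4, 0, 0, 0], [0, 0, -0.4, 0, 0, 0], [0, 0, -0.1, 0, 0, 0], [0, 0, 0, 0, 0, 0]]]}}

```text
time: 4.2
tcp_pos: [0.5481, -0.3593, 0.2112]
ee_rot: [-3.142, -0.0, -0.272]
wrist_force: [-0.3, -0.6, -4.1]
opening: 0.0227
gripper_force: 49.6
```

```bash
python3 - <<'E'
from h import *
p=[.527,.095,.0711,.077]
t=board(p,(0,-.085,.025))
print('target',t); s=readout.read_state(); print(s['tcp_pos'],s['wrist_force'],s['opening'])
# tool x = along board +y; yaw ~ pi/2+.0711, knob end up by .077
ax=board(p,(0,1,0))-board(p,(0,0,0)); up=board(p,(0,0,1))-board(p,(0,0,0))
R=np.c_[ax,np.cross(-up,ax),-up]; rpy=Ro.from_matrix(R).as_euler('xyz'); print(rpy)
plan(t+up*.07,rpy,12)
E
```

```text
target [0.53315713 0.00854774 0.06838739]
[ 0.54810858 -0.35933012  0.21121645] [-0.25005231 -0.58211202 -4.06825913] 0.022724934673954117
[ 3.14159265 -0.077       1.64189633]
max [0.246 0.251 0.069 0.006 0.004 0.152]
[[-0.077, -0.24, 0.051, 0.006, 0.004, -0.152], [-0.039, -0.249, 0.052, 0.006, 0.004, -0.152], [0.001, -0.251, 0.053, 0.006, 0.004, -0.152], [0.041, -0.248, 0.055, 0.006, 0.004, -0.152], [0.079, -0.238, 0.057, 0.006, 0.004, -0.152], [0.116, -0.222, 0.059, 0.006, 0.004, -0.152], [0.149, -0.2, 0.061, 0.006, 0.004, -0.152], [0.179, -0.174, 0.062, 0.006, 0.004, -0.152], [0.204, -0.143, 0.064, 0.006, 0.004, -0.152], [0.224, -0.108, 0.066, 0.006, 0.004, -0.152], [0.238, -0.071, 0.067, 0.006, 0.004, -0.152], [0.246, -0.032, 0.069, 0.006, 0.004, -0.152]]
```

>>> {"api": "servo_tool", "payload": {"motion": [[[-0.077, -0.24, 0.051, 0.006, 0.004, -0.152], [-0.039, -0.249, 0.052, 0.006, 0.004, -0.152], [0.001, -0.251, 0.053, 0.006, 0.004, -0.152], [0.041, -0.248, 0.055, 0.006, 0.004, -0.152], [0.079, -0.238, 0.057, 0.006, 0.004, -0.152], [0.116, -0.222, 0.059, 0.006, 0.004, -0.152], [0.149, -0.2, 0.061, 0.006, 0.004, -0.152], [0.179, -0.174, 0.062, 0.006, 0.004, -0.152], [0.204, -0.143, 0.064, 0.006, 0.004, -0.152], [0.224, -0.108, 0.066, 0.006, 0.004, -0.152], [0.238, -0.071, 0.067, 0.006, 0.004, -0.152], [0.246, -0.032, 0.069, 0.006, 0.004, -0.152]]]}}

```text
time: 5.7
tcp_pos: [0.5329, 0.0045, 0.1366]
ee_rot: [-3.138, -0.078, 1.645]
wrist_force: [0.2, 0.4, -3.1]
opening: 0.0225
gripper_force: 49.7
```

>>> {"api": "servo_tool", "payload": {"motion": [[[0, 0, 0, 0, 0, 0], [0, 0, 0, 0, 0, 0]]]}}

```text
time: 5.95
tcp_pos: [0.5334, 0.0029, 0.1373]
ee_rot: [-3.138, -0.077, 1.638]
wrist_force: [-0.0, 0.2, -2.6]
opening: 0.0229
gripper_force: 49.6
```

```bash
python3 - <<'E'
from h import *
import cv2
im=imaging.capture("scene")[:,:,::-1]; cv2.imwrite("pics/over.png",cv2.resize(im[40:190,200:420],None,fx=3.5,fy=3.5,interpolation=cv2.INTER_CUBIC))
p=[.527,.095,.0711,.077]
t=board(p,(0,-.085,.025));up=board(p,(0,0,1))-board(p,(0,0,0))
plan(t+up*.011,[np.pi,-.077,1.6419],4)
E
```

```text
max [0.001 0.    0.122 0.001 0.    0.001]
[[0.001, 0.0, 0.122, -0.001, -0.0, -0.001], [0.001, 0.0, 0.122, -0.001, -0.0, -0.001], [0.001, 0.0, 0.122, -0.001, -0.0, -0.001], [0.001, 0.0, 0.122, -0.001, -0.0, -0.001]]
```

View pics/over.png

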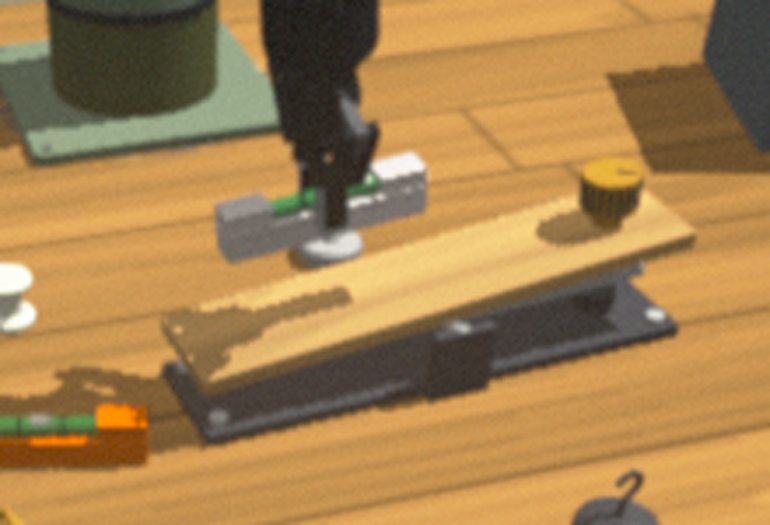

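The level hangs over the board parallel to it, from about (218,230) to (425,180) in the crop. The knob is clear at (612,190). I'll lower it now.

>>> {"api": "servo_tool", "payload": {"motion": [[[0, 0, 0.12, 0, 0, 0], [0, 0, 0.12, 0, 0, 0], [0, 0, 0.12, 0, 0, 0], [0, 0, 0.08, 0, 0, 0], [0, 0, 0, 0, 0, 0], [0, 0, 0, 0, 0, 0]]]}}

```text
time: 6.75
tcp_pos: [0.5336, 0.0075, 0.0857]
ee_rot: [-3.14, -0.077, 1.639]
wrist_force: [0.1, 0.1, -2.7]
opening: 0.0227
gripper_force: 49.6
```

>>> {"api": "servo_tool", "payload": {"motion": [[[0, 0, 0.02, 0, 0, 0], [0, 0, 0.02, 0, 0, 0], [0, 0, 0, 0, 0, 0], [0, 0, 0, 0, 0, 0]]]}}

```text
time: 7.25
tcp_pos: [0.5334, 0.0079, 0.0807]
ee_rot: [-3.139, -0.077, 1.64]
wrist_force: [0.1, 0.1, -2.4]
opening: 0.023
gripper_force: 49.6
```

>>> {"api": "servo_tool", "payload": {"motion": [[[0, 0, 0.02, 0, 0, 0], [0, 0, 0.01, 0, 0, 0], [0, 0, 0, 0, 0, 0], [0, 0, 0, 0, 0, 0]]]}}

```text
time: 7.75
tcp_pos: [0.5334, 0.0081, 0.077]
ee_rot: [-3.139, -0.078, 1.639]
wrist_force: [0.3, -0.1, -2.4]
opening: 0.0227
gripper_force: 49.6
```

>>> {"api": "servo_tool", "payload": {"motion": [[[0, 0, 0.01, 0, 0, 0], [0, 0, 0.01, 0, 0, 0], [0, 0, 0, 0, 0, 0], [0, 0, 0, 0, 0, 0]]]}}

```text
time: 8.25
tcp_pos: [0.5335, 0.0081, 0.075]
ee_rot: [-3.14, -0.077, 1.639]
wrist_force: [-2.1, -2.4, 8.2]
opening: 0.0226
gripper_force: 51.0
```

>>> {"api": "servo_tool", "payload": {"motion": [[[0, 0, 0, 0, 0, 0], [0, 0, 0, 0, 0, 0], [0, 0, 0, 0, 0, 0], [0, 0, -0.03, 0, 0, 0], [0, 0, -0.1, 0, 0, 0], [0, 0, -0.3, 0, 0, 0], [0, 0, -0.4, 0, 0, 0], [0, 0, -0.4, 0, 0, 0], [0, 0, 0, 0, 0, 0]]], "grip": -0.2}}

```text
time: 9.38
tcp_pos: [0.5355, -0.0033, 0.2255]
ee_rot: [3.138, -0.077, 1.639]
wrist_force: [-0.1, -0.3, -0.3]
opening: 0.0516
gripper_force: 0.0
```

```bash
python3 - <<'E'
from h import *
import cv2
im=imaging.capture("scene")[:,:,::-1]; cv2.imwrite("pics/placed.png",cv2.resize(im[40:190,200:420],None,fx=3.5,fy=3.5,interpolation=cv2.INTER_CUBIC))
plan([.5167,.240,.19],[np.pi,0,2.0],8)
E
```

```text
max [0.251 0.077 0.054 0.002 0.009 0.043]
[[0.251, -0.002, 0.054, 0.002, -0.009, -0.043], [0.251, 0.01, 0.052, 0.002, -0.009, -0.043], [0.251, 0.021, 0.05, 0.002, -0.009, -0.043], [0.25, 0.033, 0.047, 0.002, -0.009, -0.043], [0.249, 0.044, 0.045, 0.002, -0.009, -0.043], [0.247, 0.055, 0.042, 0.002, -0.009, -0.043], [0.245, 0.066, 0.04, 0.002, -0.009, -0.043], [0.242, 0.077, 0.037, 0.002, -0.009, -0.043]]
```

View pics/placed.png

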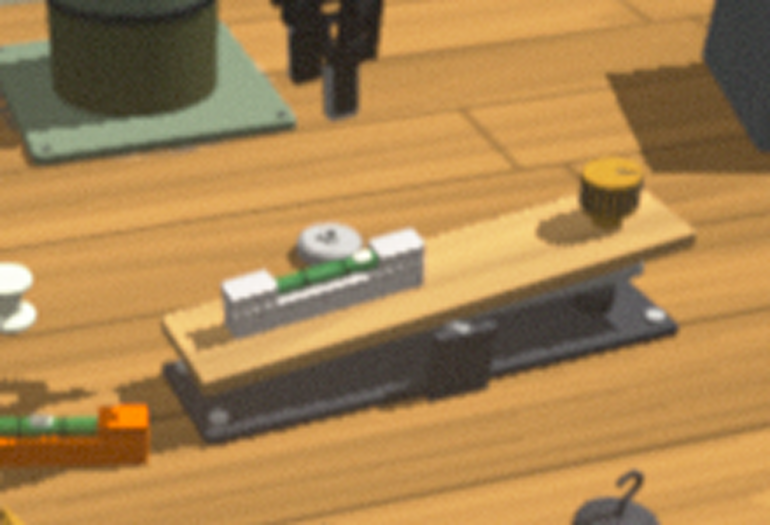

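The level lies flat along the board with its bubble at the knob-side end, crop (365,257), so the knob end is too high. Next is the knob, at crop (612,172).

```bash
python3 - <<'E'
from h import *
print(tri((374.9,89.1),(89.3,165)),at("top",89.3,165,.128))
plan([.517,.239,.17],[np.pi,-.06,1.64],8)
E
```

```text
[0.5168 0.2406 0.1253] [0.5154 0.2377 0.128 ]
max [0.249 0.001 0.075 0.    0.002 0.   ]
[[0.248, -0.001, 0.075, 0.0, -0.002, -0.0], [0.248, -0.001, 0.075, 0.0, -0.002, -0.0], [0.248, -0.001, 0.074, 0.0, -0.002, -0.0], [0.248, -0.001, 0.073, 0.0, -0.002, -0.0], [0.249, -0.001, 0.073, 0.0, -0.002, -0.0], [0.249, -0.001, 0.072, 0.0, -0.002, -0.0], [0.249, -0.001, 0.072, 0.0, -0.002, -0.0], [0.249, -0.001, 0.071, 0.0, -0.002, -0.0]]
```

>>> {"api": "servo_tool", "payload": {"motion": [[[0.248, 0, 0.075, 0, -0.002, 0], [0.248, 0, 0.075, 0, -0.002, 0], [0.248, 0, 0.074, 0, -0.002, 0], [0.248, 0, 0.073, 0, -0.002, 0], [0.249, 0, 0.073, 0, -0.002, 0], [0.249, 0, 0.072, 0, -0.002, 0], [0.249, 0, 0.072, 0, -0.002, 0], [0.249, 0, 0.071, 0, -0.002, 0], [0, 0, 0, 0, 0, 0], [0, 0, 0, 0, 0, 0], [0, 0, 0, 0, 0, 0]]], "grip": -0.6}}

```text
time: 10.8
tcp_pos: [0.5179, 0.2383, 0.1685]
ee_rot: [-3.139, -0.06, 1.638]
wrist_force: [0.0, -0.1, 0.3]
opening: 0.0685
gripper_force: 0.0
```

```bash
python3 - <<'E'
from h import *
import cv2
im=imaging.capture("scene")[:,:,::-1]; cv2.imwrite("pics/knob.png",cv2.resize(im[30:130,310:450],None,fx=4,fy=4,interpolation=cv2.INTER_CUBIC))
plan([.517,.240,.100],[np.pi,-.06,1.64],5)
E
```

```text
max [0.004 0.001 0.114 0.    0.    0.   ]
[[-0.004, -0.001, 0.114, -0.0, -0.0, -0.0], [-0.004, -0.001, 0.114, -0.0, -0.0, -0.0], [-0.004, -0.001, 0.114, -0.0, -0.0, -0.0], [-0.004, -0.001, 0.114, -0.0, -0.0, -0.0], [-0.004, -0.001, 0.114, -0.0, -0.0, -0.0]]
```

View pics/knob.png

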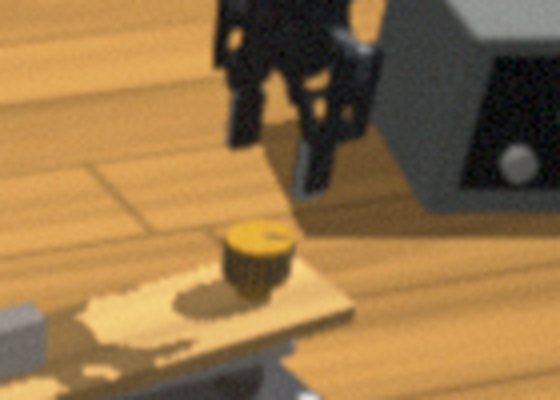

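Fingers straddle above the knob, tip midpoint about crop (278,165), knob top (258,235). I'll compare with projections.

```bash
python3 - <<'E'
from h import *
print(proj("scene",[.518,.238,.174]),proj("scene",[.5179,.2383,.128]),'knob top seen',310+258/4,30+238/4)
print(at("scene",417,82,0))
E
```

```text
[377.27672713  72.1316699 ] [373.95887029  88.69416654] knob top seen 374.5 89.5
[0.3045 0.5404 0.    ]
```

>>> {"api": "servo_tool", "payload": {"motion": [[[-0.004, 0, 0.114, 0, 0, 0], [-0.004, 0, 0.114, 0, 0, 0], [-0.004, 0, 0.114, 0, 0, 0], [0, 0, 0, 0, 0, 0]]]}}

```text
time: 11.35
tcp_pos: [0.517, 0.2401, 0.1262]
ee_rot: [-3.138, -0.06, 1.64]
wrist_force: [-0.6, -0.4, -0.0]
opening: 0.0685
gripper_force: 0.0
```

>>> {"api": "servo_tool", "payload": {"motion": [[[0, 0, 0.12, 0, 0, 0], [0, 0, 0.105, 0, 0, 0], [0, 0, 0, 0, 0, 0], [0, 0, 0, 0, 0, 0]]]}}

```text
time: 11.85
tcp_pos: [0.5174, 0.242, 0.1007]
ee_rot: [-3.14, -0.061, 1.639]
wrist_force: [0.0, -0.2, 0.3]
opening: 0.0683
gripper_force: 0.0
```

>>> {"api": "servo_tool", "payload": {"motion": [[[0, 0, 0, 0, 0, 0], [0, 0, 0, 0, 0, 0], [0, 0, 0, 0, 0, 0], [0, 0, 0, 0, 0, 0], [0, 0, 0, 0, 0, 0]]], "grip": 1, "newtons": 40}}

```text
time: 12.48
tcp_pos: [0.5164, 0.2421, 0.1008]
ee_rot: [-3.138, -0.061, 1.64]
wrist_force: [-8.9, 0.4, 6.3]
opening: 0.0431
gripper_force: 40.7
```

>>> {"api": "servo_tool", "payload": {"motion": [[[0, -0.008, 0.025, 0, -0.01, 0], [0, 0, 0.025, 0, -0.009, 0], [0, 0, 0, 0, 0, 0], [0, 0, 0, 0, 0, 0]]]}}

```text
time: 12.98
tcp_pos: [0.5162, 0.2436, 0.0962]
ee_rot: [-3.141, -0.043, 1.64]
wrist_force: [-8.1, 4.0, 27.8]
opening: 0.0428
gripper_force: 43.0
```

>>> {"api": "servo_tool", "payload": {"motion": [[[0.004, 0, 0.007, 0, -0.007, 0.12], [0.004, -0.001, 0.007, -0.001, -0.007, 0.12], [0.004, -0.001, 0.008, -0.002, -0.007, 0.12], [0.004, -0.002, 0.008, -0.003, -0.006, 0.12], [0, 0, 0, 0, 0, 0], [0, 0, 0, 0, 0, 0], [0, 0, 0, 0, 0, 0], [0, 0, 0, 0, 0, 0], [0, 0, 0, 0, 0, 0], [0, 0, 0, 0, 0, 0]]]}}

```text
time: 14.22
tcp_pos: [0.5163, 0.2448, 0.0921]
ee_rot: [-3.134, -0.01, 1.137]
wrist_force: [-4.4, 0.8, 17.7]
opening: 0.0426
gripper_force: 41.8
```

```bash
python3 - <<'E'
from h import *
import cv2
im=imaging.capture("scene")[:,:,::-1]; im2=imaging.capture("top")[:,:,::-1]
a=cv2.resize(im[80:150,230:400],(800,330),interpolation=cv2.INTER_CUBIC); b=cv2.resize(im2[120:200,160:400],(800,267),interpolation=cv2.INTER_CUBIC)
cv2.imwrite("pics/turn1.png",np.vstack([a,b]))
E
```

```text
(no output)
```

View pics/turn1.png

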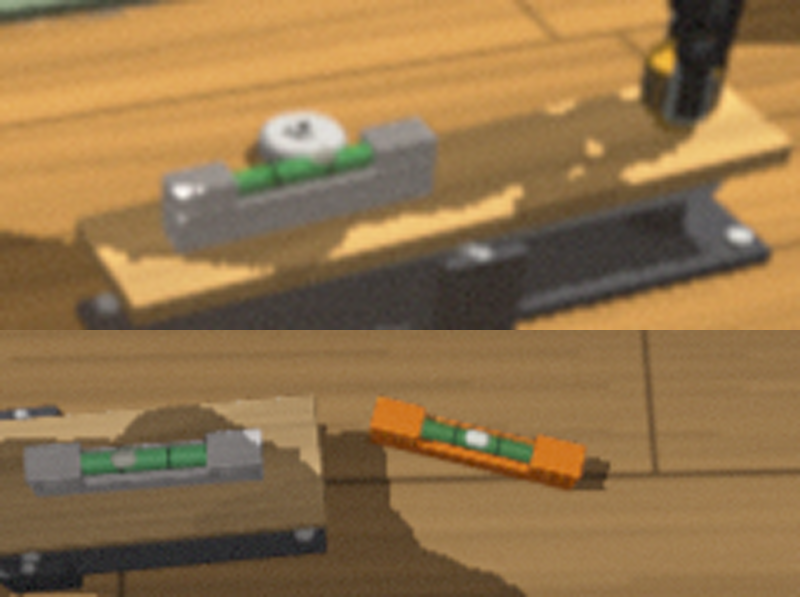

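The bubble is now about 12 mm from the middle toward the knob in the top view, crop (124,458) against the tube middle (143,459). That means about 0.38 rad more, clockwise.

>>> {"api": "servo_tool", "payload": {"motion": [[[0.003, -0.002, 0.009, -0.002, -0.004, 0.121], [0.003, -0.002, 0.009, -0.003, -0.003, 0.121], [0.003, -0.002, 0.01, -0.003, -0.003, 0.121], [0, 0, 0, 0, 0, 0], [0, 0, 0, 0, 0, 0], [0, 0, 0, 0, 0, 0], [0, 0, 0, 0, 0, 0], [0, 0, 0, 0, 0, 0], [0, 0, 0, 0, 0, 0], [0, 0, 0, 0, 0, 0], [0, 0, 0, 0, 0, 0], [0, 0, 0, 0, 0, 0]]]}}

```text
time: 15.82
tcp_pos: [0.5164, 0.2457, 0.0887]
ee_rot: [-3.141, 0.002, 0.757]
wrist_force: [-3.0, -2.0, 16.8]
opening: 0.0428
gripper_force: 41.8
```

```bash
python3 - <<'E'
from h import *
import cv2
im=imaging.capture("scene")[:,:,::-1]; im2=imaging.capture("top")[:,:,::-1]
a=cv2.resize(im[80:150,230:400],(800,330),interpolation=cv2.INTER_CUBIC); b=cv2.resize(im2[140:180,160:260],(675,270),interpolation=cv2.INTER_CUBIC)
o=np.zeros((600,800,3),np.uint8);o[:330]=a;o[330:,:675]=b
cv2.imwrite("pics/turn2.png",o)
E
```

```text
(no output)
```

View pics/turn2.png

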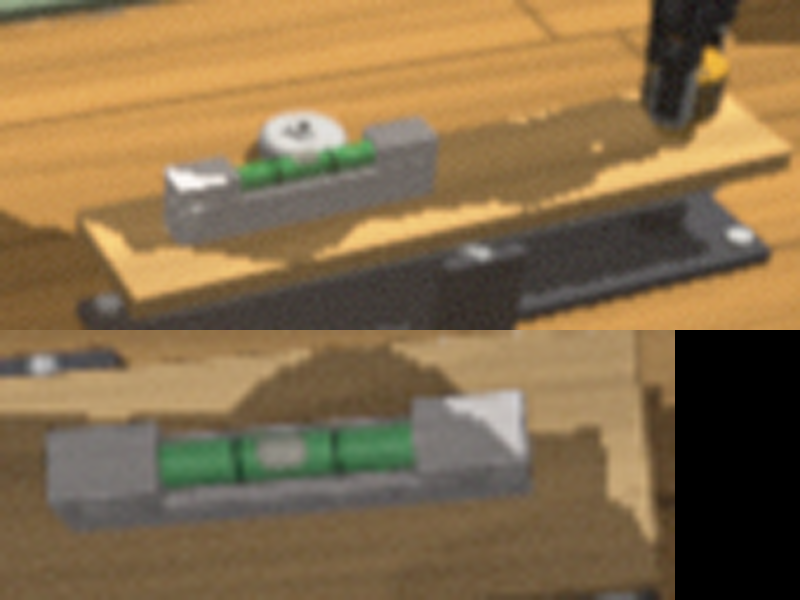

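The bubble sits at crop x 258–306, between the lines at 239 and 337, about 2 mm off the middle. The knob is held with 42 N and pressed at about 17 N, so I'm handing it in.

```bash
python3 -c "
from cell import job
print(job.job_done())"
```

```text
the job is handed in; nothing more can be done
None
```

I handed the job in at about 16 s of the 54 s: the level lies flat on the board and untouched, its bubble about 2 mm off the middle and between the lines, with the knob still gripped (about 42 N) and the board pressed down (about 17 N); no verdict came back.

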